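# Set the length stop of a clay-cutting gauge to a sample bar

## Task

A fired sample bar lies in the length gauge, its end at the fixed fence. With a fingertip, gently push the sliding stop along its rail towards the bar until its spring pin drops into the notch that belongs to that bar, the nearest notch that still leaves the bar's free end clear, passing any notch before it, and leave the stop clicked in there. Do not pinch the stop, pull up the pin, press the stop against the bar, or lift or disturb any of the bars, pots and tools lying about.

Things in the scene. Friction and masses are not known exactly. Their poses are not given: they have to be found in the camera images.
- gauge: length gauge fixed to the table: aluminium rail 325 x 30 mm with a toothed steel strip on it (top 24 mm up) along y, centre line at x = -30 mm; cross fence 115 mm wide, 34 mm high at the -y end, its face at y = -140 mm; end plate 26 mm high at y = +160 to +170 mm. Origin on the table midway, z up. The bar lane is the bare table beside the rail, centred on x = +22 mm, away from the robot.
- fence (a point): the foot of the fence's face, on the table, in the middle of the bar lane (where the near end of the bar in the gauge is); axes as gauge
- stop (a joint): clear gap (m) between the fence's face and the stop's face; falls as the stop is pushed to the fence; limits 0.07 and 0.24; starts beyond all notches. The pin seats at 0.088 (notch of the 80 mm bar), 0.132 (120 mm bar), 0.176 (160 mm bar): a tenth more than the bar. Slides with about 2 N; near a notch the push falls away and the stop is drawn in over the last 4 mm; leaving a notch takes 8 to 12 N.
- stop_push (a point): the sliding stop is a wooden block 52 mm across, 60 mm along the rail, 60 mm high, saddling the rail, with a plate across the bar lane at its fence side. This point: centre of its flat end face away from the fence, the face to push, 45 mm above the table, over the rail's centre line (full face from 26 to 60 mm up). Axes as gauge: the push goes along -y
- pin (a joint): the stop's spring pin: how far it has dropped, in m: 0 riding on the strip, about 0.004 when seated in a notch, negative when pulled up
- pin_knob (a point): top centre of the pin's black knob (18 mm across), 78 mm above the table while the pin rides on the strip, about 74 mm when it is seated (the block is 60 mm high); 42 mm along the rail from the pushed end face
- bar_short: fired clay bar 80 x 40 x 8 mm, lying flat. Origin: middle of one short end, underside; it extends 80 mm along its +y. One of the three bars, a different one each time, lies in the gauge, its origin 1 mm off the fence; the others lie beside the gauge, beyond it from the robot
- bar_mid: as bar_short, but 120 mm long
- bar_long: as bar_short, but 160 mm long
- jar: small closed glaze jar, 56 mm across, 70 mm high, bystander on the robot's side of the gauge; origin at its underside
- brush: brush 190 mm long and about 20 mm thick, lying as bystander on the robot's side of the gauge; origin at its middle, underside, its x axis along it
- mug: blue mug, 80 mm across, 90 mm high, bystander; origin at its underside
- bowl: clay bowl, 130 mm across, 60 mm high, bystander; origin at its underside
- rib: flat wooden shaping rib 110 x 50 x 8 mm, bystander; origin at its underside
Not all that is in view belongs to the job. What is shaped like the bar_short but green or turquoise is not meant.

How it is judged:
On the way, in this order (a step that is already met when the one before it is completed fails the run):
1. the fingers push the stop towards the bar (contact force between the fingers and stop above 0.3 N and distance of stop_push from where it was at the start of the episode above 0.005 m), for 0.05 s.
2. the pin drops into the notch of the bar in the gauge (value of joint pin above 0.0024 m and ((horizontal distance between bar_short and fence below 0.015 m and value of joint stop between 0.084 and 0.092 m) or (horizontal distance between bar_mid and fence below 0.015 m and value of joint stop between 0.128 and 0.136 m) or (horizontal distance between bar_long and fence below 0.015 m and value of joint stop between 0.172 and 0.18 m))), for 0.2 s.
At the end, for the whole second after the job is handed in: the stop is at rest with its pin dropped at least 2.4 mm into the notch that belongs to the bar lying in the gauge (gap 88, 132 or 176 mm, within 4 mm, for the 80, 120 or 160 mm bar), that bar still at the fence within 15 mm (all of step 2 and velocity of joint stop between -0.003 and 0.003 m/s); the robot touches nothing.
It fails at once if the stop is pinched or forced (more than 30 N from the fingers) (contact force between the fingers and stop above 30 N).
It fails at once if the pin is pulled up (value of joint pin below -0.003 m).
It fails at once if the stop is pressed against a bar (more than 2 N) (contact force between stop and bar_short above 2 N or contact force between stop and bar_mid above 2 N or contact force between stop and bar_long above 2 N).
It fails at once if a bar is lifted, or shifted by more than 12 mm (height (world z) of any of bar_short, bar_mid, bar_long above 0.01 m or distance of any of bar_short, bar_mid, bar_long from where it was at the start of the episode above 0.012 m).
It fails at once if a bystander is shifted by more than 30 mm or lifted (distance of any of mug, bowl, jar, brush, rib from where it was at the start of the episode above 0.03 m or height (world z) of any of mug, bowl, jar, brush, rib above 0.02 m).
It also fails if it takes over 45 s, if anything falls off the work surface, if the arm or the gripper's body presses on something with over 40 N, if the wrist force passes 120 N, or if a joint passes its speed limit or range.

## Robot

A 7-joint arm with a two-finger parallel gripper is mounted at the origin on the work surface. World frame = base frame: x ahead of the robot, y to its left, z up, the work surface at z = 0. Lengths are in m, angles in rad, forces in N, time in s.
With the tool pointing down it reaches from about 0.4 to 0.85 m from the base axis. Payload 4.4 kg.
Tool frame: the origin (TCP) lies at the very end of the fingers, on their centre line; the grasp point (between the pads) lies 19 mm behind it; z points along the fingers, y is the line along which they close (so a half turn about z gives the same grasp; the last joint's range is limited). The gripper opens to 94 mm and grips with 3 to 60 N. Pads are 16 mm wide; open, the fingers measure 119 mm over their backs; the gripper's body (75 mm by 177 mm) begins 78 mm behind the grasp point.
Start: joints at [1.1, 0.628, 0.038, 1.517, -0.027, 0.996, -0.02], TCP at [0.256, -0.597, 0.205] pointing down, gripper open.
Joint ranges: [-3.06, 3.06], [-0.37, 2.12], [-1.25, 1.32], [0.18, 2.47], [-1.1, 4.24], [0.23, 1.98], [-2.94, 2.94]. Speed limits (rad/s): [2.57, 2.57, 3.14, 3.14, 3.14, 3.14, 3.14].

## Interface

Orientations are given as a unit quaternion [x, y, z, w].
In Python, from rig import * gives the robot as it stands.
- The arm moves only by the tool step_arm, never from a script. Its argument "motion" is a list that holds one entry, the list of rows, each a list of 7 numbers: the turn, a rotation vector about the tool's x, y, z in degrees, then the shift along the tool's x, y, z in mm, then the opening in per cent of the stroke, from 0 (shut) to 100 (fully open). In form: [[[rx, ry, rz, x, y, z, hand], ...]]. A call has 1 to 8 rows; each row is the pose to reach, as a shift and turn from the pose commanded when the call began, along the tool's axes at that moment; what a row does not reach only later rows make up. A row lasts 1/10 s, in which the tool goes at most 50 mm and 8.59 degrees, less where a joint would pass 70% of its speed; a pose out of reach is approached as far as the arm can. A call with a gripper value outside its range is refused whole. The fingers move at their own pace and stop on an object; "grip_force" is the grip in N (left out, the last holds). Time passes only in rows, so rows that repeat a pose let the fingers close. It gives the time, the measured TCP pose, the force, the opening and the grip force at its end, in the units of the state.
- get_obs(): the state, without advancing time (a new reading comes with each control period).
- capture(name): name is "side" or "top"; returns a dict with "color" (420x560x3 uint8, red, green, blue), "intrinsics" (3x3 intrinsics, pixels), "k1" (the pictures are not rectified: a ray, as slopes to the right and down, at radius r is drawn at 1 + k1 r^2 times it, then the intrinsics apply), "R" (3x3) and "t" (3): a world point X has camera coordinates R X + t. Camera axes: x right, y down, z forward; pixel columns grow to the right and rows downward; lengths in m; the calibration is good to about 2 mm. A picture is of the moment at which its call begins. There is no depth.
- hand_in(): hands the job in; it is judged then, once.
Trained networks look in the newest picture that a camera, given by its name, has taken for a name from the list of things; names that differ only in an ending like _2 or _b are one class to them, and where a whole thing is asked for, a point or a joint stands for the part that bears it (a point fixed in the world has none). Each returns a list of dicts, best first, with "score" (0 to 1); they miss things now and then, are a little off and sometimes report something else, mostly with a low value. They report only what shows in the picture. A call takes as long as a camera call. They do not tell look-alikes from the thing itself.
- search_frame(label, camera): "point" ([x, y, z] in m, in the coordinates of the camera as it stood for that picture, good to about 4 mm: the middle of the surface that is visible of it).
- silhouettes(label, camera): "mask" (420x560 bool, what is visible of it).
- mark_of(label, camera): "point" ([x, y, z] in m, in the coordinates of the camera as it stood for that picture, good to about 4 mm: a listed point, or the origin of a listed thing).
The state is a dict: "t": time; "q": joint angles; "qd": joint speeds; "tau": joint torques, N m; "tool_pos": TCP position; "eef_rot": TCP orientation; "wrist_force": force on the tool from outside, world axes, zero at the start; "ft_torque": the same for the moment, N m; "grip_width": opening from 0.0 (shut) to 1.0 (fully open); "finger_force": force on a finger pad.
Only numpy, scipy, OpenCV 4.12 (cv2) and the standard library are available. Lean on these libraries where they do the work, as an engineer would, in place of code of your own. Each camera call takes 0.05 s, during which the arm holds its last target. There are 200 camera calls.

## Working session

There is one attempt and no reset: what is moved stays moved. The work goes in short steps, Python scripts to look and compute and a tool call to move; the robot and the scene stay as the last step left them, time stands still between calls to the robot, and variables do not carry over. Pictures are saved under pics/ and viewed, at most 10 in all, crops included, and the job is handed in when it is done.

Besides the shell and the picture viewer there is one more tool, called after "Request:" as name([rows], argument=value, ...), one row to a line, values as JSON. step_arm: Moves the arm, as the interface text tells. Its arguments: {"type":"object","properties":{"motion":{"type":"array"},"grip_force":{"type":"number"}},"required":["motion"]}

```bash
mkdir -p pics
cat > h.py <<'E'
from rig import *
import numpy as np, cv2
def w(c,p): return c["R"].T@(np.array(p)-c["t"])
def pix(c,X):
    v=c["R"]@np.array(X)+c["t"]; s=v[:2]/v[2]; s=s*(1+c["k1"]*(s@s)); K=c["intrinsics"]
    return (K[:2,:2]@s+K[:2,2]).round(0)
E
python3 - <<'E'
from h import *
o=get_obs(); print(o["t"],o["tool_pos"].round(3) if hasattr(o["tool_pos"],'round') else o["tool_pos"],o["eef_rot"])
for n in ["top","side"]:
    c=capture(n); cv2.imwrite(f"pics/{n}0.png",c["color"][:,:,::-1])
    for l in ["stop_push","pin_knob","fence","gauge","bar_short","bar_mid","bar_long","jar","brush","mug"]:
        for r in mark_of(l,n)[:3]:
            X=w(c,r["point"]); print(n,l,round(r["score"],2),X.round(3),pix(c,X))
E
```

```text
0.0 [ 0.256 -0.597  0.205] [ 9.79583165e-01  2.01037152e-01 -2.22616826e-04 -9.14438196e-04]
top stop_push 0.95 [0.428 0.071 0.044] [246. 266.]
top pin_knob 0.58 [0.439 0.029 0.08 ] [260. 261.]
top fence 0.57 [ 0.566 -0.172 -0.001] [330. 219.]
top gauge 0.59 [ 0.501 -0.044  0.002] [287. 241.]
top gauge 0.3 [ 0.569 -0.169 -0.002] [329. 217.]
top bar_short 0.92 [ 0.712 -0.291  0.004] [368. 169.]
top bar_short 0.89 [ 0.694 -0.174  0.003] [330. 176.]
top bar_short 0.57 [ 0.629 -0.103 -0.   ] [306. 198.]
top bar_mid 0.72 [ 0.567 -0.17  -0.   ] [329. 218.]
top bar_long 0.63 [ 0.708 -0.093 -0.   ] [302. 172.]
top jar 0.54 [ 0.418 -0.199  0.002] [342. 269.]
top jar 0.2 [ 0.428  0.344 -0.001] [152. 269.]
top brush 0.72 [ 0.359 -0.035  0.004] [285. 291.]
top mug 0.6 [ 0.547 -0.381  0.002] [402. 224.]
side stop_push 0.83 [0.424 0.071 0.045] [338. 258.]
side stop_push 0.37 [ 0.566 -0.178  0.002] [278. 191.]
side stop_push 0.27 [ 0.568 -0.173  0.003] [278. 193.]
side pin_knob 0.54 [0.444 0.029 0.074] [329. 234.]
side fence 0.88 [ 0.566 -0.177 -0.004] [278. 193.]
side gauge 0.57 [ 0.503 -0.051  0.002] [301. 228.]
side bar_short 0.82 [ 0.714 -0.289  0.002] [229. 163.]
side bar_short 0.8 [ 0.692 -0.174 -0.002] [232. 192.]
side bar_short 0.69 [ 0.628 -0.108 -0.003] [253. 211.]
side bar_mid 0.74 [ 0.568 -0.175  0.   ] [277. 193.]
side bar_long 0.67 [ 0.703 -0.094  0.003] [224. 211.]
side jar 0.59 [ 0.416 -0.195 -0.004] [334. 192.]
side brush 0.88 [ 0.359 -0.04  -0.   ] [359. 234.]
side mug 0.59 [ 0.546 -0.38   0.002] [288. 146.]
side mug 0.45 [ 0.704 -0.093  0.003] [223. 212.]
side mug 0.26 [ 0.569 -0.174 -0.   ] [277. 193.]
```

Run:
```python
import cv2
for n,(x,y,X,Y) in dict(top=(130,130,430,330),side=(200,120,440,300)).items():
    a=cv2.imread(f"pics/{n}0.png"); cv2.imwrite(f"pics/{n}0c.png",cv2.resize(a[y:Y,x:X],None,fx=800/(X-x),fy=800/(X-x),interpolation=2)[:600])
```

```text
(no output)
```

View pics/top0c.png

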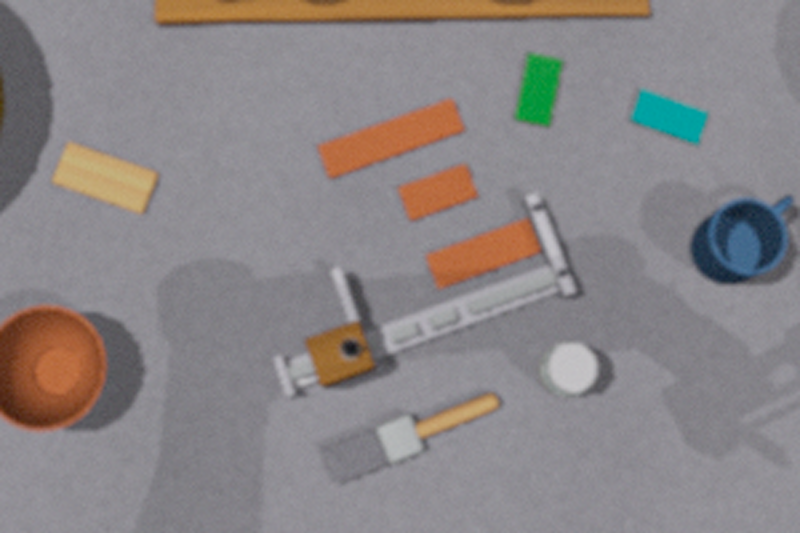

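View pics/side0c.png

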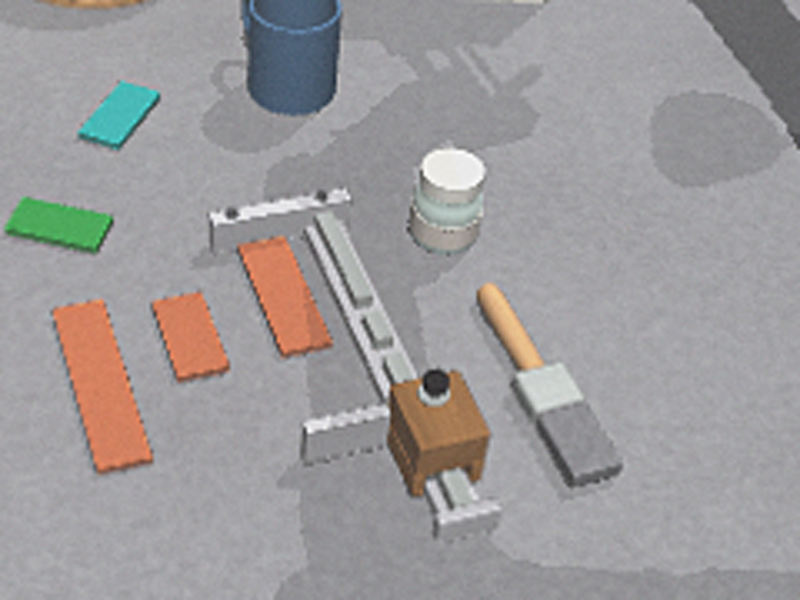

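The bar in the gauge is bar_mid. In the top picture it is the orange bar from about px (292,230) to (332,218), touching the fence.

Things it could be confused with:
- long bar at (277,182)
- short bar at (294,202)
- green piece at (332,164)
- turquoise piece at (381,174)

The mid bar lies between the other two in length, so the stop belongs at gap 132 mm, the second notch. The stop is the wooden block at (257,262), now at a gap of about 217 mm.

I'll push with shut fingers, tool x along the rail.

Request:
step_arm([
  [[0,0,-6,34,-34,0,0],[0,0,-12,68,-68,0,0],[0,0,-18,102,-102,0,0],[0,0,-24,136,-136,0,0],[0,0,-30,170,-170,0,0],[0,0,-36,204,-204,0,0],[0,0,-42,238,-238,0,0],[0,0,-48,273,-271,0,0]],
], grip_force=20)

```text
t: 1.9
tool_pos: [0.4007, -0.2392, 0.2059]
eef_rot: [0.812, 0.584, 0.0, 0.0]
wrist_force: [0.7, 0.0, 0.7]
grip_width: 0.357
finger_force: 0.0
```

Request:
step_arm([
  [[0,0,-5,41,-12,0,0],[0,0,-10,82,-23,0,0],[0,0,-15,123,-34,0,0],[0,0,-20,164,-46,0,0],[0,0,-25,205,-57,0,0],[0,0,-30,246,-69,0,0],[0,0,-35,287,-80,0,0],[0,0,-38,322,-90,0,0]],
])

```text
t: 2.7
tool_pos: [0.419, 0.0953, 0.2059]
eef_rot: [0.578, 0.816, 0.001, 0.0]
wrist_force: [0.4, -0.3, 0.5]
grip_width: 0.004
finger_force: 0.0
```

Run:
```python
from h import *
o=get_obs(); print(o["t"],np.round(o["tool_pos"],4),np.round(o["eef_rot"],3),o["grip_width"])
for n in ["top","side"]:
    c=capture(n); a=c["color"][:,:,::-1].copy()
    for l in ["stop_push","pin_knob","fence"]:
        for r in mark_of(l,n)[:1]:
            X=w(c,r["point"]); print(n,l,round(r["score"],2),X.round(3),pix(c,X))
    if n=="side": cv2.imwrite("pics/s1.png",cv2.resize(a[100:340,180:500],None,fx=2.5,fy=2.5))
```

```text
2.7 [0.419  0.0953 0.2059] [0.578 0.816 0.001 0.   ] 0.004277559223437533
top stop_push 0.97 [0.424 0.07  0.045] [246. 268.]
top pin_knob 0.51 [0.441 0.03  0.075] [260. 261.]
top fence 0.74 [ 0.569 -0.172 -0.001] [330. 218.]
side stop_push 0.67 [ 0.549 -0.381  0.001] [287. 146.]
side pin_knob 0.56 [0.445 0.028 0.073] [329. 234.]
side fence 0.8 [ 0.568 -0.173  0.001] [278. 193.]
```

View pics/s1.png

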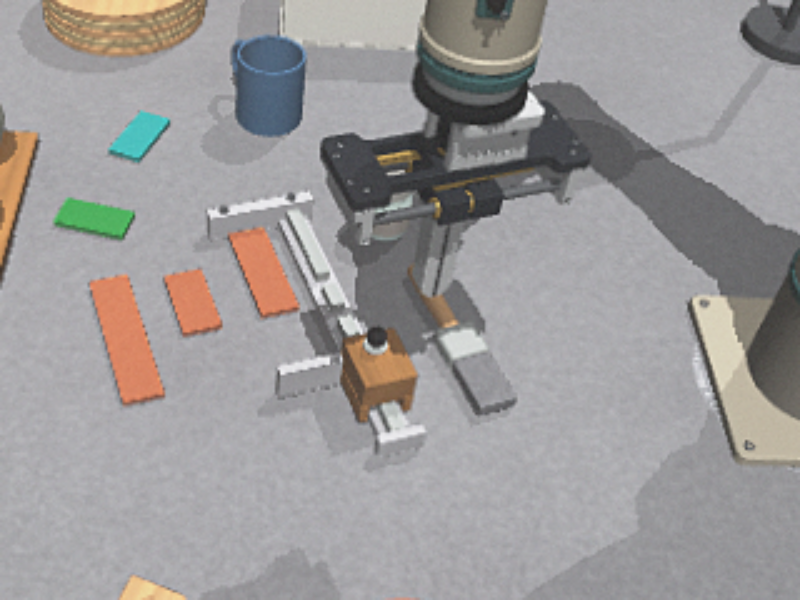

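The fingers are shut above the rail end. The stop is at about (330,250) in the full side frame, the path to it is free, and nothing has moved. Descending behind the end face.

Request:
step_arm([
  [[0,0,0,0,0,30,0],[0,0,0,0,0,60,0],[0,0,0,0,0,90,0],[0,0,0,0,0,120,0],[0,0,0,0,0,145,0],[0,0,0,0,0,160,0],[0,0,0,0,0,163,0],[0,0,0,0,0,163,0]],
])

```text
t: 3.9
tool_pos: [0.4188, 0.0922, 0.0424]
eef_rot: [0.58, 0.815, -0.0, -0.0]
wrist_force: [-0.6, 0.4, -0.2]
grip_width: 0.006
finger_force: 0.0
```

Run:
```python
from h import *
o=get_obs(); print(o["t"],np.round(o["tool_pos"],4),np.round(o["wrist_force"],2))
A=[]
for n in ["top","side"]:
    c=capture(n); a=c["color"][:,:,::-1].copy()
    if n=="side": cv2.imwrite("pics/s2.png",cv2.resize(a[180:300,250:410],None,fx=5,fy=5,interpolation=2))
```

```text
3.9 [0.4188 0.0922 0.0424] [-0.59  0.37 -0.18]
```

View pics/s2.png

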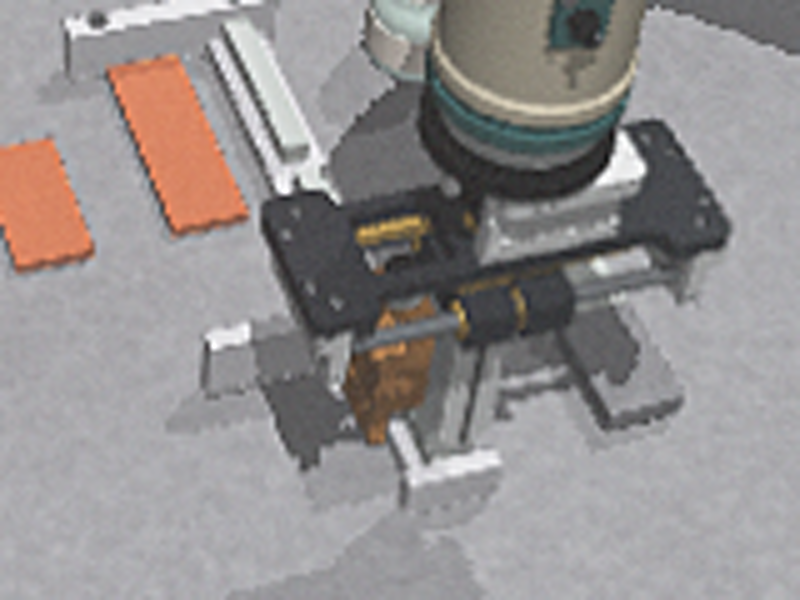

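Request:
step_arm([
  [[0,0,0,-5,0,0,0],[0,0,0,-9,0,0,0],[0,0,0,-13,0,0,0],[0,0,0,-16,0,0,0],[0,0,0,-19,0,0,0],[0,0,0,-22,0,0,0],[0,0,0,-25,0,0,0],[0,0,0,-28,0,0,0]],
])

```text
t: 4.8
tool_pos: [0.4282, 0.0668, 0.0425]
eef_rot: [0.579, 0.815, 0.0, -0.0]
wrist_force: [-1.0, 3.2, 2.4]
grip_width: 0.004
finger_force: 1.6
```

Request:
step_arm([
  [[0,0,0,-3,0,0,0],[0,0,0,-6,0,0,0],[0,0,0,-9,0,0,0],[0,0,0,-12,0,0,0],[0,0,0,-14,0,0,0],[0,0,0,-16,0,0,0],[0,0,0,-18,0,0,0],[0,0,0,-20,0,0,0]],
])

```text
t: 5.6
tool_pos: [0.4349, 0.0472, 0.0425]
eef_rot: [0.579, 0.815, -0.0, 0.0]
wrist_force: [-0.2, 1.5, 0.1]
grip_width: 0.003
finger_force: 0.4
```

Request:
step_arm([
  [[0,0,0,-1,0,0,0],[0,0,0,-2,0,0,0],[0,0,0,-3,0,0,0],[0,0,0,-4,0,0,0]],
])

```text
t: 6.0
tool_pos: [0.4358, 0.0435, 0.0424]
eef_rot: [0.579, 0.815, -0.0, -0.0]
wrist_force: [-0.2, 0.4, -0.6]
grip_width: 0.007
finger_force: 0.0
```

Request:
step_arm([
  [[0,0,0,-1,0,0,0],[0,0,0,-2,0,0,0],[0,0,0,-3,0,0,0],[0,0,0,-4,0,0,0]],
])

```text
t: 6.4
tool_pos: [0.4366, 0.0415, 0.0425]
eef_rot: [0.579, 0.815, 0.001, -0.001]
wrist_force: [-3.8, 6.4, 2.4]
grip_width: 0.007
finger_force: 3.5
```

The pin clicked into the first notch (176): the force dropped, then rose, as expected at 54 mm of travel. Now pushing out of it gently.

Request:
step_arm([
  [[0,0,0,-1,0,0,0],[0,0,0,-2,0,0,0],[0,0,0,-3,0,0,0],[0,0,0,-4,0,0,0]],
])

```text
t: 6.8
tool_pos: [0.4377, 0.0385, 0.0425]
eef_rot: [0.578, 0.816, 0.001, -0.001]
wrist_force: [-3.6, 4.9, 2.3]
grip_width: 0.004
finger_force: 3.1
```

Request:
step_arm([
  [[0,0,0,-1,0,0,0],[0,0,0,-2,0,0,0],[0,0,0,-3,0,0,0],[0,0,0,-4,0,0,0]],
])

```text
t: 7.2
tool_pos: [0.4398, 0.0323, 0.0425]
eef_rot: [0.579, 0.815, -0.0, 0.0]
wrist_force: [-1.3, 2.8, 0.6]
grip_width: 0.004
finger_force: 1.4
```

Past the first notch and sliding at about 3 N. The next seat is about 33 mm further on.

Request:
step_arm([
  [[0,0,0,-3,0,0,0],[0,0,0,-6,0,0,0],[0,0,0,-9,0,0,0],[0,0,0,-12,0,0,0],[0,0,0,-15,0,0,0],[0,0,0,-18,0,0,0],[0,0,0,-21,0,0,0],[0,0,0,-23,0,0,0]],
])

```text
t: 8.0
tool_pos: [0.4475, 0.0104, 0.0425]
eef_rot: [0.579, 0.815, -0.0, 0.0]
wrist_force: [-1.5, 1.9, 1.1]
grip_width: 0.003
finger_force: 1.4
```

Request:
step_arm([
  [[0,0,0,-1,0,0,0],[0,0,0,-2,0,0,0],[0,0,0,-3,0,0,0],[0,0,0,-4,0,0,0]],
])

```text
t: 8.4
tool_pos: [0.4488, 0.0067, 0.0425]
eef_rot: [0.579, 0.815, -0.0, 0.0]
wrist_force: [-1.1, 0.8, 0.7]
grip_width: 0.005
finger_force: 0.7
```

Request:
step_arm([
  [[0,0,0,-1,0,0,0],[0,0,0,-2,0,0,0]],
])

```text
t: 8.6
tool_pos: [0.4498, 0.0047, 0.0425]
eef_rot: [0.579, 0.815, -0.0, 0.0]
wrist_force: [-0.0, -0.6, -0.3]
grip_width: 0.003
finger_force: 0.1
```

Request:
step_arm([
  [[0,0,0,-1,0,0,0],[0,0,0,-2,0,0,0]],
])

```text
t: 8.8
tool_pos: [0.4506, 0.0029, 0.0426]
eef_rot: [0.579, 0.815, 0.0, 0.0]
wrist_force: [-0.6, -0.2, 0.0]
grip_width: 0.006
finger_force: 0.0
```

Run:
```python
from h import *
c=capture("top")
for l in ["pin_knob","stop_push","fence","bar_mid"]:
    for r in mark_of(l,"top")[:1]:
        X=w(c,r["point"]); print(l,round(r["score"],2),X.round(4))
```

```text
fence 0.67 [ 0.5657 -0.1698 -0.0015]
bar_mid 0.92 [ 5.661e-01 -1.684e-01 -4.000e-04]
```

The force is zero, so the stop was drawn in ahead of the fingertip, as at the first notch. Backing off, rising and checking.

Request:
step_arm([
  [[0,0,0,8,0,0,0],[0,0,0,25,0,0,0],[0,0,0,40,0,0,0],[0,0,0,50,0,-30,0],[0,0,0,70,0,-70,0],[0,0,0,100,0,-110,0],[0,0,0,130,0,-150,0],[0,0,0,160,0,-180,0]],
])

```text
t: 9.85
tool_pos: [0.3969, 0.1563, 0.2248]
eef_rot: [0.579, 0.815, 0.001, 0.001]
wrist_force: [0.2, -0.1, -1.2]
grip_width: 0.004
finger_force: 0.0
```

Run:
```python
from h import *
u=np.array([-.327,.945,0])
for n in ["top","side"]:
    c=capture(n); a=c["color"][:,:,::-1].copy(); P={}
    for l in ["pin_knob","stop_push","fence","bar_mid"]:
        for r in mark_of(l,n)[:1]:
            P[l]=w(c,r["point"]); print(n,l,round(r["score"],2),P[l].round(4))
    f=np.array([.567,-.174,0])
    for l,d in [("pin_knob",.018),("stop_push",.06)]:
        if l in P: print("gap via",l,round((P[l]-f)@u-d,4))
    if n=="side": cv2.imwrite("pics/s3.png",cv2.resize(a[170:290,220:380],None,fx=5,fy=5,interpolation=2))
```

```text
top pin_knob 0.46 [ 0.4673 -0.045   0.0683]
top fence 0.73 [ 0.5671 -0.1714 -0.0021]
top bar_mid 0.92 [ 0.5698 -0.1697  0.0023]
gap via pin_knob 0.1365
side pin_knob 0.63 [ 0.4705 -0.0447  0.068 ]
side stop_push 0.97 [ 0.4544 -0.0079  0.0425]
side fence 0.66 [ 0.5653 -0.1763 -0.0017]
side bar_mid 0.89 [ 5.677e-01 -1.730e-01  1.000e-04]
gap via pin_knob 0.1358
gap via stop_push 0.1338
```

View pics/s3.png

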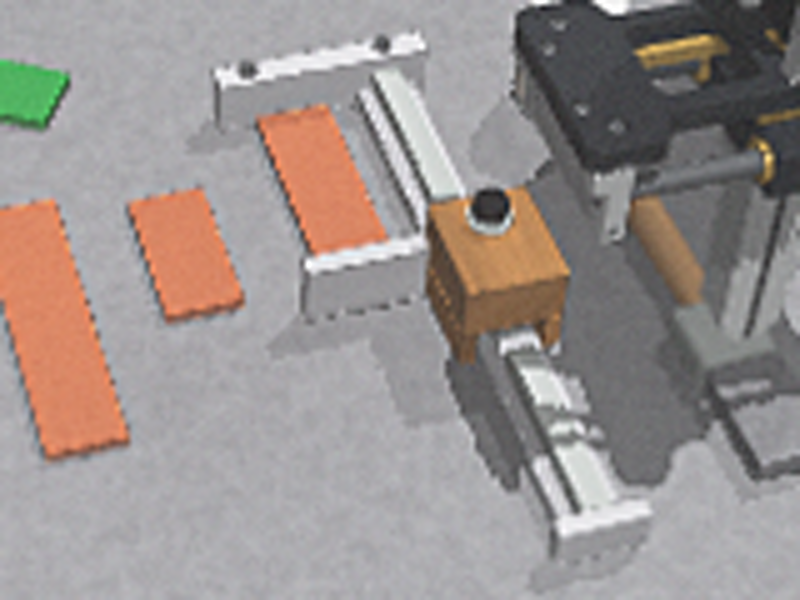

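The block sits right past the end of bar_mid (stop plate at about px (293,221) in the full side frame). The bar is still at the fence and there is a clear gap. Both cameras put the knob about 6 mm lower than before, and the gap reads about 0.134, so the pin is seated at 132. The robot touches nothing, so I'm handing in.

```bash
python3 -c "
from rig import *
print(hand_in())"
```

```text
the job is handed in; nothing more can be done
None
```

I pushed the stop past the 160 mm bar's notch into the 132 mm notch that belongs to the 120 mm bar in the gauge, and handed the job in; the cameras put the gap at about 134–136 mm with the pin knob dropped, but no verdict came back.

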